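# Roll the edge strip of a sample board flat

### The job

Draw the hand roller out of its caddy by its wheels, stand it on the table clear of the caddy and let go; then take it by the handle and roll it with firm pressure along the whole strip on the sample board's edge, wheels turning, until every link of the strip is flush in its channel. Finish with the roller standing on its wheels and foot on the bare table; press the strip with the roller only, never with the gripper, and leave the other things where they are.

Things in the scene. Friction and masses are not known exactly. Their poses are not given: they have to be found in the camera images.
- board: Fixed white sample panel 115 x 220 x 10 mm with an aluminium channel (46 mm wide, 192 long) along its edge nearer the robot. Origin: on the table under the channel's middle; y along the channel, x across it towards the panel, z up. Lip tops 22 mm above the table. Between the lips a grey strip, 34 mm wide, 180 long, six rigid links of 30 mm, standing 4 to 5 mm proud of the lips
- strip_mid (a point): middle of the strip, at the height of the lips' tops (22 mm above the table), which is also the strip's top when flush; axes as the board
- strip_start (a point): end of the strip on the board's -y side, 90 mm from the middle, same height; axes as the board
- strip_end (a point): end of the strip on the board's +y side, 90 mm from the middle, same height; axes as the board
- caddy: Fixed plywood tunnel, 66 mm wide (x), 130 long (y), 66 high; inside 56 wide, 62 high, no floor. Open only at its +y end. Origin: on the table under the middle of the open mouth; +y points straight out of the mouth, z up
- roller: Hand roller, 0.26 kg: twin black wheels (40 mm diameter, 44 wide overall), steel arm between them, wooden handle, steel foot 120 mm behind the axle with its bottom level with the wheels' (in use, tip the handle's end up 5 to 10 degrees). Origin: lowest point between the wheels; x axle, handle to -y, z up. Starts standing in the caddy, handle inside, axle 24 mm outside the mouth, y as the caddy's
- roller_axle (a point): middle of the roller's axle, 20 mm above the wheels' lowest point. The wheels can be pinched here across their outer faces (44 mm, along x); that stops them turning, and the rest of the roller hinges freely about the axle, so draw it along the table, do not lift it so. Axes as the roller
- roller_handle (a point): a good place to hold the flat-sided handle, 55 mm behind the axle (roller y = -55 mm), 46 mm above the wheels' lowest point. The handle is 24 mm wide (x), 22 high (35 to 57 mm up) and runs level from 35 to 130 mm behind the axle. Grip it hard (about 100 N): pressing with the wheels levers on the grip. Axes as the roller
- roller_wheel (a joint): turning angle of the roller's wheels, rad; they turn freely and without end
- strip1 (a joint): how far link 1 of the strip is pressed down, m: 0 to 0.001 at the start (proud by about 5 mm), 0.005 flush with the lips; it takes about 6 N per link and stays where it is pressed. Centre of the link at board y = -75 mm
- strip2 (a joint): how far link 2 of the strip is pressed down, m: 0 to 0.001 at the start (proud by about 5 mm), 0.005 flush with the lips; it takes about 6 N per link and stays where it is pressed. Centre of the link at board y = -45 mm
- strip3 (a joint): how far link 3 of the strip is pressed down, m: 0 to 0.001 at the start (proud by about 5 mm), 0.005 flush with the lips; it takes about 6 N per link and stays where it is pressed. Centre of the link at board y = -15 mm
- strip4 (a joint): how far link 4 of the strip is pressed down, m: 0 to 0.001 at the start (proud by about 5 mm), 0.005 flush with the lips; it takes about 6 N per link and stays where it is pressed. Centre of the link at board y = 15 mm
- strip5 (a joint): how far link 5 of the strip is pressed down, m: 0 to 0.001 at the start (proud by about 5 mm), 0.005 flush with the lips; it takes about 6 N per link and stays where it is pressed. Centre of the link at board y = 45 mm
- strip6 (a joint): how far link 6 of the strip is pressed down, m: 0 to 0.001 at the start (proud by about 5 mm), 0.005 flush with the lips; it takes about 6 N per link and stays where it is pressed. Centre of the link at board y = 75 mm
- water_bottle: closed clear bottle with a blue cap, 62 mm wide, 190 mm tall; origin at its underside. Not part of the job
- mug: white mug, 80 mm wide, 90 mm tall; origin at its underside. Not part of the job
- tape_roll: clear roll of tape lying flat, 90 mm wide, 22 mm high; origin at its underside. Not part of the job
- pin_tin: round steel pin tin, 48 mm wide, 22 mm high, lying on the board's panel; origin at its underside. Not part of the job
- card_stack: block of cards 70 x 100 x 20 mm; origin at its underside. Not part of the job
- scissors: scissors, about 200 mm long, lying flat; origin at the pivot. Not part of the job
Mind the look-alikes: they are no part of the job. Several things have the shape of the caddy; the one meant has the colours described above. Leave any turquoise look-alike of the roller alone.

How it is judged:
On the way, in this order (a step that is already met when the one before it is completed fails the run):
1. the roller stands on its wheels and foot on the table, wholly out of the caddy (axle more than 125 mm from the mouth), let go (horizontal distance between roller_axle and caddy above 0.125 m and height (world z) of roller_axle below 0.026 m and angle between roller's own z axis and vertical below 0.12 rad and contact force between the fingers and roller below 0.2 N and linear speed of roller below 0.02 m/s), for 0.2 s.
2. the roller presses on the strip with more than 3 N, within 60 mm of its middle, wheels turning (contact force between roller and board above 3 N and y of roller_axle in the frame of board between -0.06 and 0.06 m and (velocity of joint roller_wheel above 0.3 rad/s or velocity of joint roller_wheel below -0.3 rad/s)), for 0.1 s.
3. all six links are pressed down at least 3.5 mm (value of joint each of strip1, strip2, strip3, strip4, strip5, strip6 above 0.0035 m), for 0.1 s.
At the end, for the whole second after the job is handed in: All six links are pressed down at least 3.5 mm of their 5 mm (within about 1.5 mm of flush), and the roller stands released and at rest on its wheels and foot on the table (axle less than 26 mm up, tilted less than 0.12 rad), not touching the board (all of step 3 and height (world z) of roller_axle below 0.026 m and angle between roller's own z axis and vertical below 0.12 rad and contact force between the fingers and roller below 0.2 N and linear speed of roller below 0.02 m/s and contact force between roller and board below 0.1 N).
It fails at once if the gripper or arm presses on the board or strip with more than 3 N (contact force between any of the fingers, the arm and board above 3 N).
It fails at once if another thing is moved by more than 30 mm (distance of any of water_bottle, mug, tape_roll, pin_tin, card_stack, scissors from where it was at the start of the episode above 0.03 m).
It also fails if it takes over 56 s, if anything falls off the work surface, if the arm or the gripper's body presses on something with over 40 N, if the wrist force passes 120 N, or if a joint passes its speed limit or range.

### The arm

A 7-joint arm with a two-finger parallel gripper is mounted at the origin on the work surface. World frame = base frame: x ahead of the robot, y to its left, z up, the work surface at z = 0. Lengths are in m, angles in rad, forces in N, time in s.
With the tool pointing down it reaches from about 0.425 to 0.825 m from the base axis. Payload 3.6 kg.
Tool frame: the origin (TCP) lies where the fingers leave the gripper's body, on its centre line; the fingertips stand 73 mm ahead of it and the grasp point (between the pads) lies 54 mm ahead of it; x points along the fingers, y is the direction in which the jaws open and shut, and the axes are right-handed (so a half turn about x gives the same grasp; the last joint's range is limited). The gripper opens to 85 mm and grips with 20 to 120 N. Pads are 22 mm wide; open, the fingers measure 114 mm over their backs; the gripper's body (76 mm by 85 mm) begins 54 mm behind the grasp point. The pads swing forward as they close: fully open they stand 13 mm farther back than shut.
Start: joints at [-1.367, 0.615, -0.013, 1.423, 0.008, 1.103, -0.04], TCP at [0.149, 0.633, 0.304] pointing down, gripper open.
Joint ranges: [-3.12, 3.12], [-0.3, 2.06], [-1.34, 1.32], [0.26, 2.42], [-1.36, 4.5], [0.01, 1.98], [-2.84, 2.84]. Speed limits (rad/s): [2.79, 2.79, 3.14, 3.14, 3.14, 3.14, 3.14].

### API

Orientations are given as a unit quaternion [x, y, z, w].
In Python, from station import arm, snapshot, camera_info, ticket gives the robot as it stands. Calls block until the motion is done:
- arm.movep(position, orientation): joint-space move of the TCP to a pose.
- arm.line_to(position, velocity=0.15, ori=None): straight line of the TCP; ori=None keeps the orientation; velocity is the mean speed in m/s.
- arm.move_j(angles): joint-space move.
- arm.move_gripper(opening, effort=None): opening from 0.0 (shut) to 1.0 (fully open); effort is the grip in N (None keeps the last); returns when the fingers have stopped.
- arm.pause(seconds).
- arm.ik(position, orientation): joint angles nearest the present ones, or None.
- snapshot(name): name is "side" or "top"; returns the picture (400x640x3 uint8, blue, green, red); there is no depth.
- camera_info(name): a dict with "fx", "fy", "cx", "cy" (pixels), "R" (3x3) and "t" (3): a world point X has camera coordinates R X + t. Camera axes: x right, y down, z forward; pixel columns grow to the right and rows downward; lengths in m; the calibration is good to about 2 mm. A picture is of the moment at which its call begins. camera_info takes no time and is no camera call.
A pose or a line that the arm cannot do raises arm.MotionError and nothing moves.
- ticket.finish_job(): hands the job in, once; it reports no verdict.
Readings, each from a call of its own:
- arm.read_time(): time.
- arm.read_joint_positions(): joint angles.
- arm.read_dq(): joint speeds.
- arm.read_effort(): joint torques, N m.
- arm.read_tool_pos(): TCP position.
- arm.read_eef_rot(): TCP orientation.
- arm.read_ft_force(): force on the tool from outside, world axes, zero at the start.
- arm.read_wrist_torque(): the same for the moment, N m.
- arm.read_opening(): opening from 0.0 (shut) to 1.0 (fully open).
Only numpy, scipy, OpenCV 4.12 (cv2) and the standard library are available. Lean on these libraries where they do the work, as an engineer would, in place of code of your own. Each camera call takes 0.05 s, during which the arm holds its last target.

## Working session

There is one attempt and no reset: what is moved stays moved. The work goes in short steps, each a Python script; the robot and the scene stay as the last script left them, time stands still between calls to the robot, and variables do not carry over. Pictures are saved under pics/ and viewed, and the job is handed in when it is done.

```bash
ls; mkdir -p pics; python3 - <<'E'
from station import arm, snapshot, camera_info
import cv2
for n in("side","top"):
    im=snapshot(n); cv2.imwrite(f"pics/{n}0.png",im)
    c=camera_info(n); print(n,c)
print(arm.read_time(),arm.read_eef_rot(),arm.read_tool_pos())
E
```

```text
pics
side {'fx': 400.0877768576744, 'fy': 400.0877768576744, 'cx': 321.25344794955765, 'cy': 195.9146614942413, 'R': array([[ 0.98967449, -0.14202436, -0.01932556],
       [-0.09985851, -0.58647524, -0.80378795],
       [ 0.10282351,  0.79741826, -0.59460192]]), 't': array([-0.4251398 ,  0.12067352,  1.1592974 ])}
top {'fx': 404.06002765523345, 'fy': 404.06002765523345, 'cx': 318.4382742514504, 'cy': 198.6868538842307, 'R': array([[-0.02869666, -0.99958706, -0.00148685],
       [-0.98102487,  0.02844904, -0.19178337],
       [ 0.19174647, -0.00404491, -0.98143616]]), 't': array([0.04084525, 0.43801882, 1.01683852])}
0.1 [ 0.0805749   0.70249315 -0.08221335  0.70231903] [0.1485512  0.63226376 0.30284928]
```

View pics/side0.png

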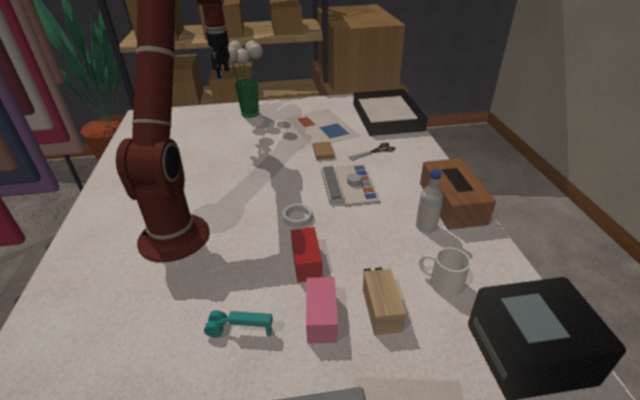

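View pics/top0.png

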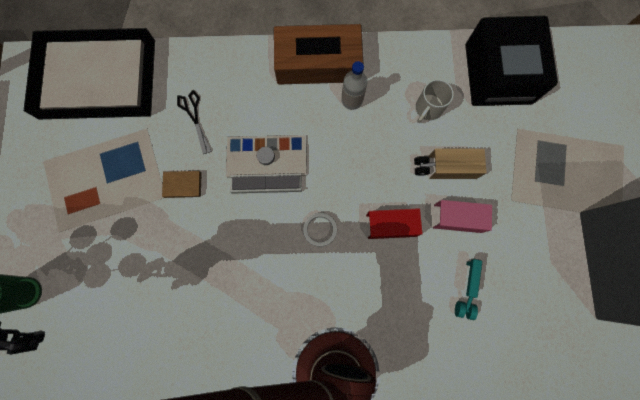

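Candidates for the caddy are plywood (top px 460,163), red (395,223) and pink (465,215). For the roller they are black wheels at (424,163) and turquoise (470,288). I choose the plywood caddy and the black-wheeled roller, and check both in a close crop.

```bash
python3 - <<'E'
import cv2
t=cv2.imread("pics/top0.png"); s=cv2.imread("pics/side0.png")
cv2.imwrite("pics/t_caddy.png",cv2.resize(t[130:200,400:500],None,fx=8,fy=8,interpolation=cv2.INTER_CUBIC))
cv2.imwrite("pics/t_board.png",cv2.resize(t[125:205,215:320],None,fx=7.5,fy=7.5,interpolation=cv2.INTER_CUBIC))
cv2.imwrite("pics/s_caddy.png",cv2.resize(s[260:340,350:450],None,fx=7,fy=7,interpolation=cv2.INTER_CUBIC))
E
```

```text
(no output)
```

View pics/t_caddy.png

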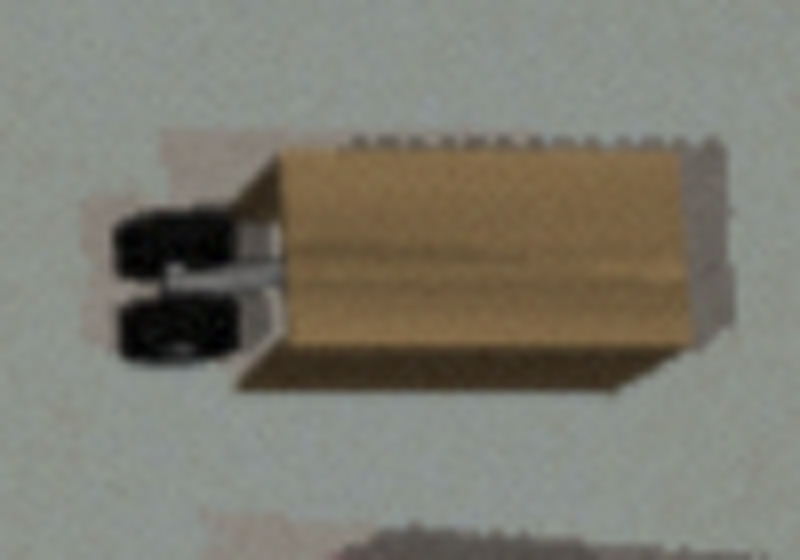

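View pics/t_board.png

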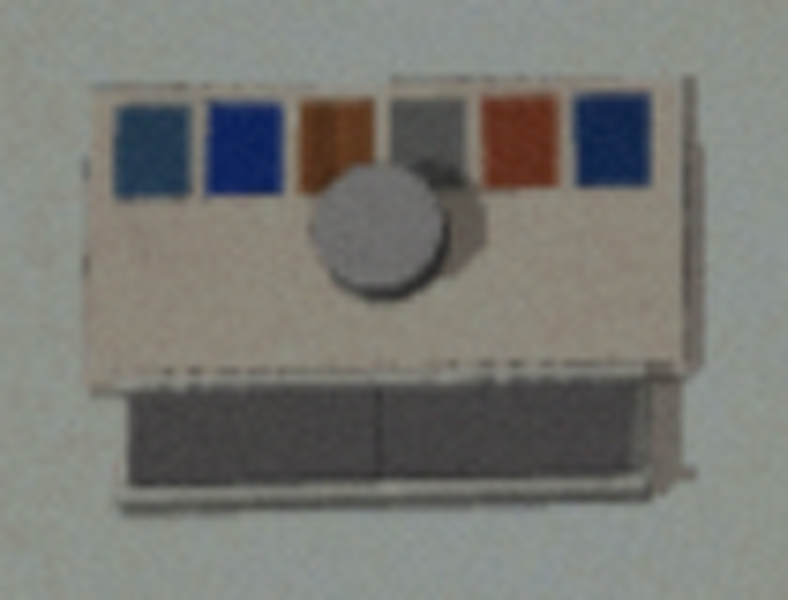

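View pics/s_caddy.png

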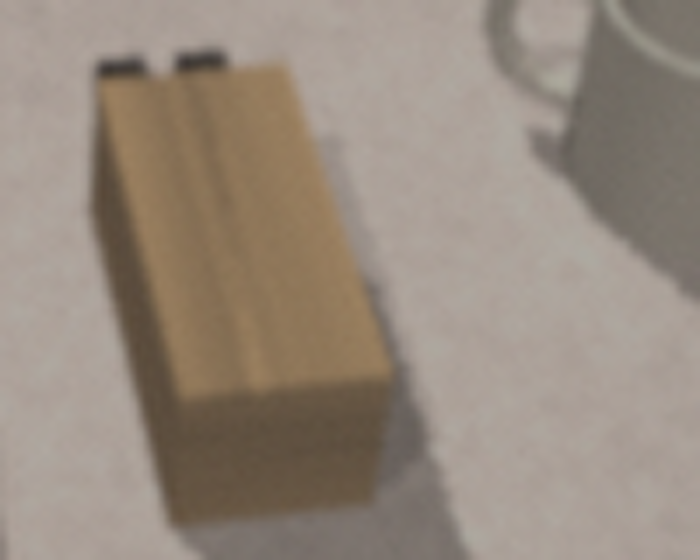

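```bash
cat > helpers.py <<'E'
import numpy as np, cv2
from scipy.optimize import least_squares
from scipy.spatial.transform import Rotation as Rot
def proj(c,P):
    p=np.atleast_2d(P)@np.array(c["R"]).T+c["t"]
    return np.c_[c["fx"]*p[:,0]/p[:,2]+c["cx"], c["fy"]*p[:,1]/p[:,2]+c["cy"]]
def ray(c,uv,z):
    d=np.array([(uv[0]-c["cx"])/c["fx"],(uv[1]-c["cy"])/c["fy"],1.])
    R=np.array(c["R"]); o=-R.T@c["t"]; d=R.T@d
    return o+d*(z-o[2])/d[2]
def W(p,L):
    x,y,a=p; L=np.atleast_2d(L); c,s=np.cos(a),np.sin(a)
    return np.c_[x+c*L[:,0]-s*L[:,1],y+s*L[:,0]+c*L[:,1],L[:,2]]
def fit(obs,p0):  # obs: list of (cam, local pts, px)
    f=lambda p: np.concatenate([(proj(c,W(p,L))-px).ravel() for c,L,px in obs])
    r=least_squares(f,p0,loss="soft_l1"); return r.x,r.fun.reshape(-1,2) if False else f(r.x).reshape(-1,2)
def local(p,P):
    x,y,a=p; c,s=np.cos(a),np.sin(a); dx,dy=P[0]-x,P[1]-y
    return np.array([c*dx+s*dy,-s*dx+c*dy])
E
python3 - <<'E'
from helpers import *; from station import camera_info
T=camera_info("top");S=camera_info("side")
np.set_printoptions(precision=4,suppress=True)
tc=lambda a:np.array(a)/8+[400,130]
sc=lambda a:np.array(a)/7+[350,260]
w,l,h=.033,.130,.066
# +x up in image, +y left
L=[[w,0,h],[w,-l,h],[-w,-l,h],[-w,0,h],[-w,0,0],[-w,-l,0]]
px=tc([[283,152],[682,152],[691,345],[290,345],[236,389],[617,389]])
LS=[[-w,0,h],[w,0,h],[w,-l,h],[-w,-l,h],[-w,-l,0],[w,-l,0]]
pxs=sc([[98,78],[287,66],[388,378],[182,400],[172,525],[374,500]])
for o in ([(T,L,px)],[(S,LS,pxs)],[(T,L,px),(S,LS,pxs)]):
    p,r=fit(o,[.5,-.25,0]);print("caddy",p,np.abs(r).max(),"\n",r.round(1).tolist())
print("wheel rect at z=.02", [ray(T,u,.02) for u in tc([[115,212],[240,362],[178,287]])])
bc=lambda a:np.array(a)/7.5+[215,125]
B=[[.017,.09,.0265],[-.017,.09,.0265],[-.017,-.09,.0265],[.017,-.09,.0265]]
p,r=fit([(T,B,bc([[130,388],[130,486],[632,470],[634,375]]))],[.5,.15,0]);print("board strip",p,r.round(1).tolist())
print("panel corners z=.01",[ray(T,u,.01) for u in bc([[95,88],[694,76],[684,372],[88,388]])])
print("lip outer corners z=.022",[ray(T,u,.022) for u in bc([[120,503],[650,488]])])
for n,u,z in(("tape",(320,229),.02),("mug",(432,103),.05),("bottle",(356,95),.03),("red",(395,222),.06),("pin",(265.5,155.5),.032),("card",(181,183),.02)):print(n,ray(T,u,z))
E
```

```text
caddy [ 0.5266 -0.2809 -0.0341] 0.6108733846201062 
 [[-0.1, -0.5], [-0.4, -0.2], [0.3, 0.0], [0.3, -0.2], [0.2, 0.4], [-0.2, 0.6]]
caddy [ 0.5269 -0.2759 -0.0315] 0.9470019461006132 
 [[-0.1, 0.2], [0.1, -0.7], [0.9, -0.4], [-0.1, -0.3], [-0.5, 0.4], [-0.2, 0.7]]
caddy [ 0.5262 -0.2785 -0.0296] 1.7527871030056303 
 [[-1.1, -0.3], [-1.4, -0.3], [-0.5, -0.0], [-0.6, -0.1], [-0.6, 0.5], [-1.0, 0.6], [-0.1, 1.1], [0.1, 0.1], [1.1, 0.6], [0.1, 0.7], [-0.4, 1.5], [-0.1, 1.8]]
wheel rect at z=.02 [array([ 0.5532, -0.2373,  0.02  ]), array([ 0.4993, -0.2757,  0.02  ]), array([ 0.5261, -0.2568,  0.02  ])]
board strip [ 0.4911  0.1678 -0.    ] [[0.1, 0.3], [-0.1, -0.4], [0.3, -0.2], [-0.2, 0.2]]
panel corners z=.01 [array([0.6286, 0.276 , 0.01  ]), array([0.6268, 0.0533, 0.01  ]), array([0.5134, 0.0596, 0.01  ]), array([0.5137, 0.2769, 0.01  ])]
lip outer corners z=.022 [array([0.4679, 0.262 , 0.022 ]), array([0.4679, 0.0724, 0.022 ])]
tape [0.3618 0.0263 0.02  ]
mug [ 0.6944 -0.289   0.05  ]
bottle [ 0.7333 -0.0852  0.03  ]
red [ 0.3694 -0.165   0.06  ]
pin [0.5642 0.1679 0.032 ]
card [0.4973 0.3978 0.02  ]
```

```bash
cat >> helpers.py <<'E'
def tool_R(yaw,pitch=0.0,flip=False):
    # tool x down, tool y along roller/board x; pitch = rotation about that x (neg: handle end up)
    c,s=np.cos(yaw),np.sin(yaw)
    tx=np.array([0,0,-1.]); ty=np.array([c,s,0])*(-1 if flip else 1)
    R=np.c_[tx,ty,np.cross(tx,ty)]
    return Rot.from_rotvec(pitch*np.array([c,s,0]))*Rot.from_matrix(R)
CAD=np.array([0.5266,-0.279,-0.032]); BRD=np.array([0.4911,0.1676,0.0])
E
python3 - <<'E'
from helpers import *; from station import arm
np.set_printoptions(precision=3,suppress=True)
print(Rot.from_quat(arm.read_eef_rot()).as_matrix())
ax=W(CAD,[[0,.026,0]])[0]
for f in(0,1):
    for P,y,pi in(([ax[0],ax[1],.25],-.032,0),([ax[0],ax[1],.079],-.032,0),([.53,-.16,.1],-.032,0),([.491,.02,.13],0,-.13),([.491,.21,.13],0,-.13)):
        print(f,P,arm.ik(P,tool_R(y,pi,f).as_quat()))
E
```

```text
[[-0.001  0.229  0.973]
 [-0.002  0.973 -0.229]
 [-1.    -0.002  0.   ]]
0 [np.float64(0.5274318580126033), np.float64(-0.25301331086408146), 0.25] [-0.067  0.695  0.817  1.703 -0.586  1.006  0.928]
0 [np.float64(0.5274318580126033), np.float64(-0.25301331086408146), 0.079] [ 0.33   0.815  0.13   1.811 -0.188  0.528  0.55 ]
0 [0.53, -0.16, 0.1] [ 0.11   0.759  0.227  1.896 -0.317  0.521  0.521]
0 [0.491, 0.02, 0.13] [-0.37   0.668  0.339  2.052 -0.173  0.469  0.056]
0 [0.491, 0.21, 0.13] [-0.727  0.723  0.365  1.906 -0.211  0.613 -0.264]
1 [np.float64(0.5274318580126033), np.float64(-0.25301331086408146), 0.25] [-0.195  0.831  1.133  1.707 -0.819  1.158 -1.999]
1 [np.float64(0.5274318580126033), np.float64(-0.25301331086408146), 0.079] [ 0.8    0.908 -0.658  1.795  0.808  0.73   2.804]
1 [0.53, -0.16, 0.1] [ 0.547  0.793 -0.467  1.882  0.596  0.608  2.809]
1 [0.491, 0.02, 0.13] [ 0.036  0.657 -0.272  2.039  0.572  0.563  2.456]
1 [0.491, 0.21, 0.13] [-0.272  0.718 -0.349  1.891  0.535  0.707  2.16 ]
```

```bash
python3 - <<'E'
from helpers import *; from station import arm, snapshot
ax=W(CAD,[[0,.026,0]])[0]; q=tool_R(-.032).as_quat()
arm.move_gripper(1.0)
arm.movep([ax[0],ax[1],.30],q); print(arm.read_time())
arm.line_to([ax[0],ax[1],.13],0.15)
print(arm.read_time(),arm.read_tool_pos(),arm.read_ft_force())
for n in("side","top"): cv2.imwrite(f"pics/{n}1.png",snapshot(n))
t=cv2.imread("pics/top1.png")[110:220,370:510]; s=cv2.imread("pics/side1.png")[220:350,320:450]
cv2.imwrite("pics/c1.png",np.hstack([cv2.resize(t,(420,330),interpolation=2),cv2.resize(s,(330,330),interpolation=2)]))
E
```

```text
3.675
4.9583 [ 0.52784289 -0.2535031   0.13096723] [-0.10973978  0.34127044  0.93021596]
```

View pics/c1.png

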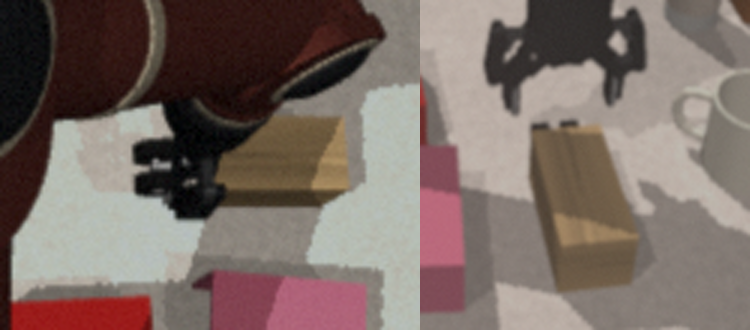

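The gripper hangs open above the wheels: the crop shows the wheels at about (150,165) left and (555,125) right, between the fingers, and the caddy top clear. Now I descend and pinch.

```bash
python3 - <<'E'
from helpers import *; from station import arm, snapshot
np.set_printoptions(precision=4,suppress=True)
p=np.array(arm.read_tool_pos())
arm.line_to([.5274,-.2530,.079],0.1)
print(arm.read_ft_force())
arm.move_gripper(0.3,40)
print(arm.read_time(),arm.read_opening(),arm.read_tool_pos(),arm.read_ft_force())
for n in("side","top"): cv2.imwrite(f"pics/{n}2.png",snapshot(n))
t=cv2.imread("pics/top2.png")[110:220,370:510]; s=cv2.imread("pics/side2.png")[220:350,320:450]
cv2.imwrite("pics/c2.png",np.hstack([cv2.resize(t,(420,330),interpolation=2),cv2.resize(s,(330,330),interpolation=2)]))
E
```

```text
[-0.2585 -0.4516 -0.7158]
6.175 0.5064127044975792 [ 0.5277 -0.2532  0.0797] [0.0678 0.372  3.1017]
```

View pics/c2.png

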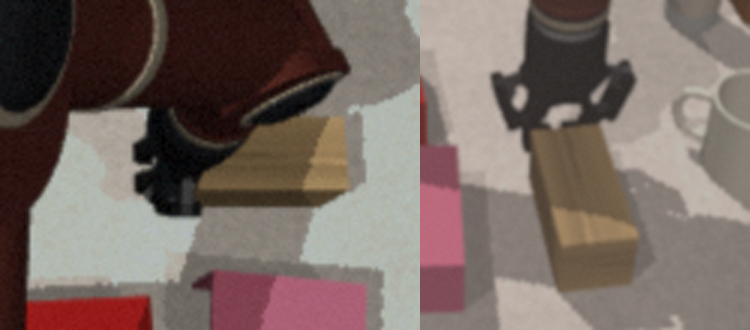

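The jaws stopped at 43 mm, which matches the 44 mm wheels, so they are pinched. Now I draw the roller out.

```bash
python3 - <<'E'
from helpers import *; from station import arm, snapshot
np.set_printoptions(precision=4,suppress=True)
d=.145
arm.line_to([.5274+.032*d,-.2530+d,.079],0.08)
print(arm.read_time(),arm.read_opening(),arm.read_tool_pos(),arm.read_ft_force())
arm.move_gripper(1.0)
arm.pause(0.2)
arm.line_to([.5274+.032*d,-.2530+d,.17],0.12)
print(arm.read_time())
for n in("side","top"): cv2.imwrite(f"pics/{n}3.png",snapshot(n))
t=cv2.imread("pics/top3.png")[110:220,310:450]; s=cv2.imread("pics/side3.png")[180:310,320:450]
cv2.imwrite("pics/c3.png",np.hstack([cv2.resize(t,(420,330),interpolation=2),cv2.resize(s,(330,330),interpolation=2)]))
E
```

```text
8.2417 0.5070183939189294 [ 0.5322 -0.1084  0.0796] [ 0.1024 -3.9488  6.1099]
9.8417
```

View pics/c3.png

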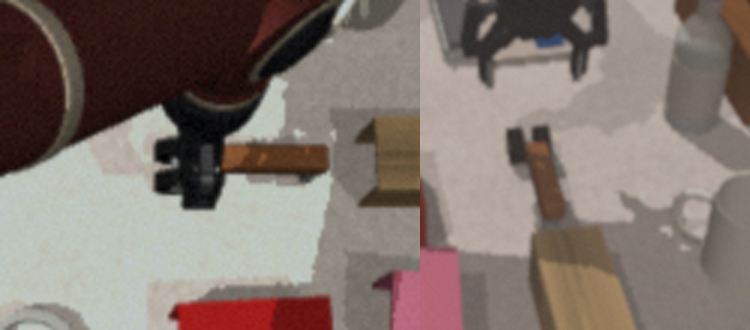

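The roller stands out of the caddy, released and upright, handle towards the caddy: wheels at crop (530,145) side and (168,165) top. Now I measure its pose.

```bash
python3 - <<'E'
from helpers import *
t=cv2.imread("pics/top3.png")[145:185,355:425]; s=cv2.imread("pics/side3.png")[225:270,345:380]
cv2.imwrite("pics/t3.png",cv2.resize(t,None,fx=11,fy=11,interpolation=2))
cv2.imwrite("pics/s3.png",cv2.resize(s,None,fx=13,fy=13,interpolation=2))
E
```

```text
(no output)
```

View pics/t3.png

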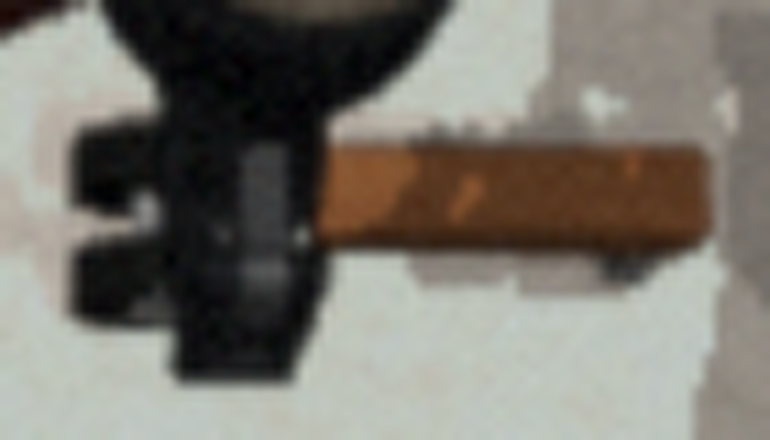

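View pics/s3.png

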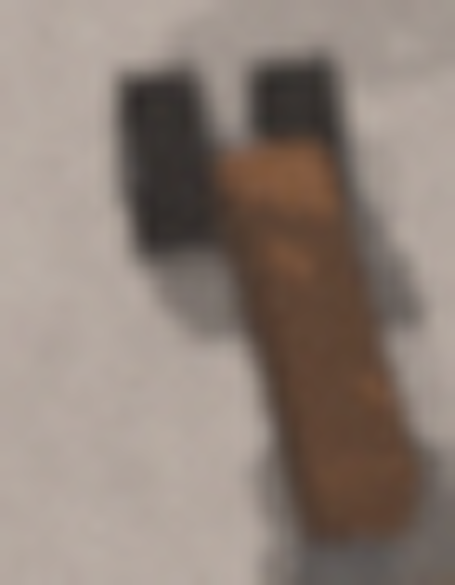

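```bash
cat >> helpers.py <<'E'
def overlay(img,c,p,box,k,out,z0=0):
    L=[]; 
    def seg(a,b): L.append((a,b))
    def bx(x0,x1,y0,y1,z0_,z1):
        for z in(z0_,z1):
            q=[(x0,y0,z),(x1,y0,z),(x1,y1,z),(x0,y1,z)]
            for i in range(4): seg(q[i],q[(i+1)%4])
    bx(-.012,.012,-.130,-.035,.035,.057)
    th=np.linspace(0,2*np.pi,25)
    for x in(-.022,.022):
        q=[(x,.02*np.cos(a),.02+.02*np.sin(a)) for a in th]
        for i in range(24): seg(q[i],q[i+1])
    x0,y0,x1,y1=box
    im=cv2.resize(img[y0:y1,x0:x1],None,fx=k,fy=k,interpolation=2)
    for a,b in L:
        u=(proj(c,W(p,[a,b])+[0,0,z0])-[x0,y0]+.5)*k-.5
        cv2.line(im,tuple(map(int,u[0])),tuple(map(int,u[1])),(0,255,0),1,cv2.LINE_AA)
    cv2.imwrite(out,im)
E
python3 - <<'E'
from helpers import *; from station import camera_info
p=[.5320,-.1100,-.032]
overlay(cv2.imread("pics/top3.png"),camera_info("top"),p,(355,145,425,185),11,"pics/ot3.png")
overlay(cv2.imread("pics/side3.png"),camera_info("side"),p,(345,225,380,270),13,"pics/os3.png")
E
```

```text
(no output)
```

View pics/ot3.png

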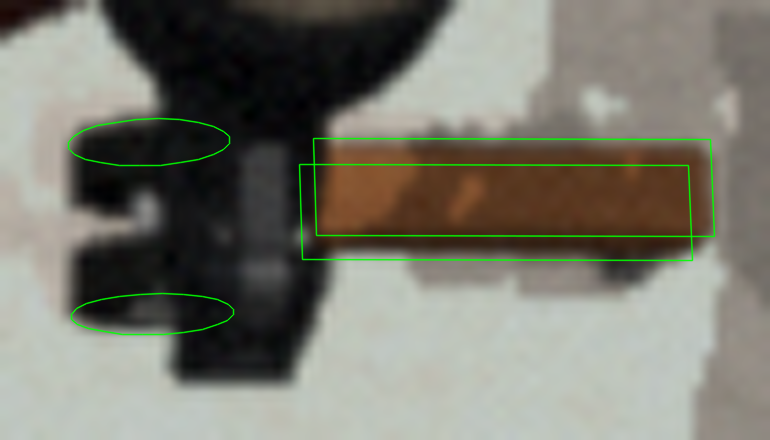

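View pics/os3.png

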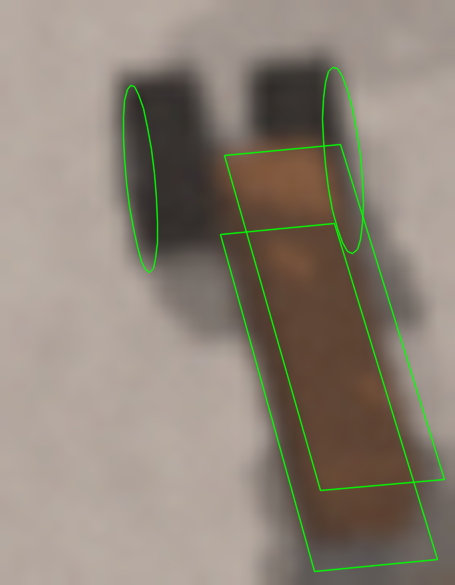

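```bash
cat >> helpers.py <<'E'
TL=np.array([0,-.050,.078])   # TCP in roller frame relative to axle
def tcp_for(axle,yaw=0.0,pitch=0.0):
    R=Rot.from_euler("z",yaw)*Rot.from_rotvec([pitch,0,0])
    return np.array(axle)+R.apply(TL), tool_R(yaw,pitch).as_quat()
E
python3 - <<'E'
from helpers import *; from station import arm, snapshot
np.set_printoptions(precision=4,suppress=True)
P,q=tcp_for([.5320,-.1105,.02],-.032)
arm.line_to([P[0],P[1],.17],0.12)
arm.line_to(P,0.12)
print("FT open",arm.read_ft_force())
arm.move_gripper(0.0,110); arm.pause(.2)
print(arm.read_time(),arm.read_opening(),arm.read_tool_pos(),P,arm.read_ft_force())
for n in("side","top"): cv2.imwrite(f"pics/{n}4.png",snapshot(n))
t=cv2.imread("pics/top4.png")[110:220,310:450]; s=cv2.imread("pics/side4.png")[180:310,320:450]
cv2.imwrite("pics/c4.png",np.hstack([cv2.resize(t,(420,330),interpolation=2),cv2.resize(s,(330,330),interpolation=2)]))
E
```

```text
FT open [ 0.1842 -0.1669  0.7881]
12.0833 0.2629576819377383 [ 0.5305 -0.1605  0.0985] [ 0.5304 -0.1605  0.098 ] [-1.0592  1.3037  6.2263]
```

View pics/c4.png

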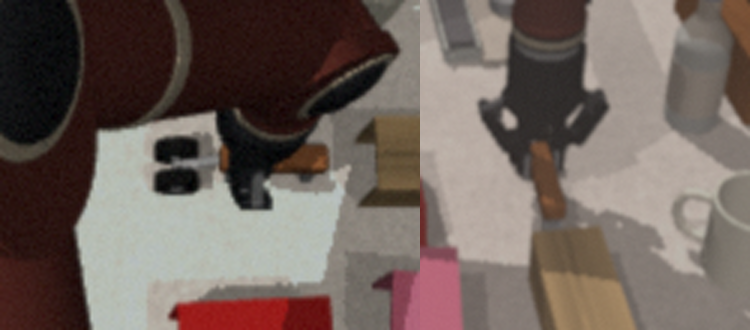

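The handle is held (jaws at about 22–24 mm, roller still upright on the table). Next I lift, tilt and hover over the strip start.

```bash
python3 - <<'E'
from helpers import *; from station import arm, snapshot, camera_info
np.set_printoptions(precision=4,suppress=True)
p=np.array(arm.read_tool_pos())
arm.line_to(p+[0,0,.06],0.12)
print(arm.read_ft_force())
bx,by,ya=BRD
P,q=tcp_for([bx,by-.080,.075],0,-.13)
arm.line_to(P,0.15,ori=q)
print(arm.read_time(),arm.read_opening(),arm.read_tool_pos()-P,arm.read_ft_force())
for n in("side","top"): cv2.imwrite(f"pics/{n}5.png",snapshot(n))
t=cv2.imread("pics/top5.png")[120:220,210:370]; s=cv2.imread("pics/side5.png")[130:250,260:420]
cv2.imwrite("pics/t5.png",cv2.resize(t,None,fx=5,fy=5,interpolation=2))
cv2.imwrite("pics/s5.png",cv2.resize(s,None,fx=5,fy=5,interpolation=2))
E
```

```text
[-0.2283 -0.4951 -3.166 ]
14.4083 0.2675909262242322 [ 0.0002 -0.0011  0.0003] [ 0.2831 -0.3283 -2.3244]
```

View pics/t5.png

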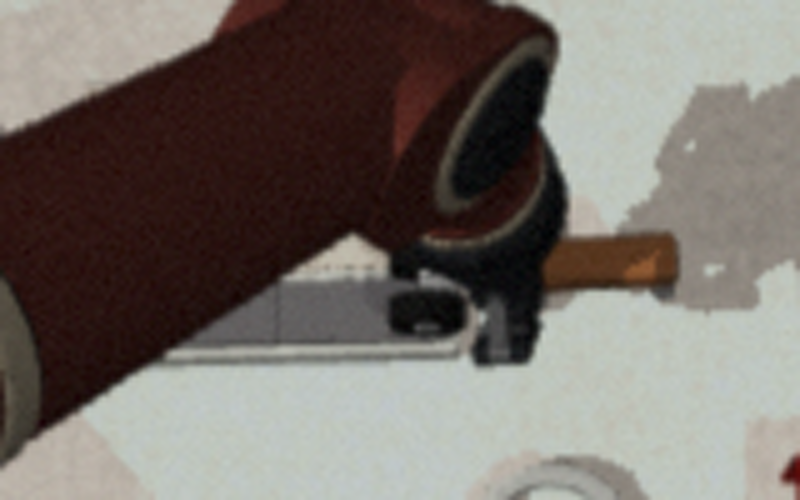

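View pics/s5.png

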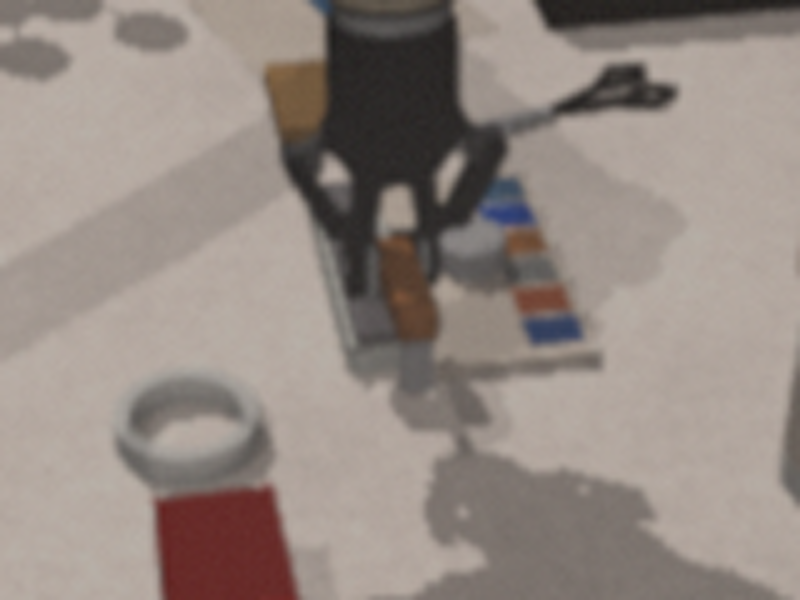

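```bash
python3 - <<'E'
from helpers import *; from station import camera_info
ax=np.array([.4911,.1676-.080,.075]); R=Rot.from_rotvec([-.13,0,0])
for n,box in(("top",(210,120,370,220)),("side",(260,130,420,250))):
    c=camera_info(n); x0,y0,x1,y1=box;k=5
    im=cv2.resize(cv2.imread(f"pics/{n}5.png")[y0:y1,x0:x1],None,fx=k,fy=k,interpolation=2)
    def pl(P,col):
        u=((proj(c,np.array(P))-[x0,y0]+.5)*k-.5).astype(np.int32)
        cv2.polylines(im,[u],True,col,1,cv2.LINE_AA)
    th=np.linspace(0,2*np.pi,24)
    for x in(-.022,.022): pl([ax+[x,.02*np.cos(a),.02*np.sin(a)] for a in th],(0,255,0))
    for z in(.015,.037): pl([ax+R.apply([x,y,z]) for x,y in((-.012,-.035),(.012,-.035),(.012,-.13),(-.012,-.13))],(0,255,0))
    for w,l,z in((.017,.09,.0265),(.023,.096,.022)): pl(W(BRD,[[-w,-l,z],[w,-l,z],[w,l,z],[-w,l,z]]),(0,255,255))
    cv2.imwrite(f"pics/{n[0]}5o.png",im)
E
```

```text
(no output)
```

View pics/t5o.png

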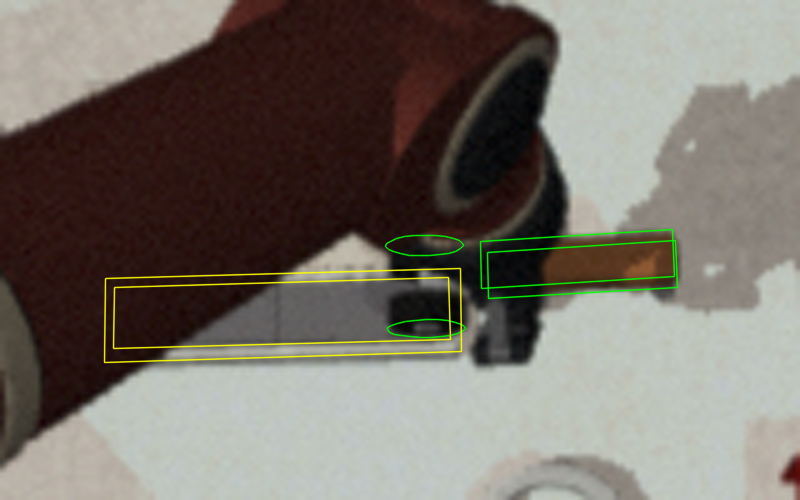

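View pics/s5o.png

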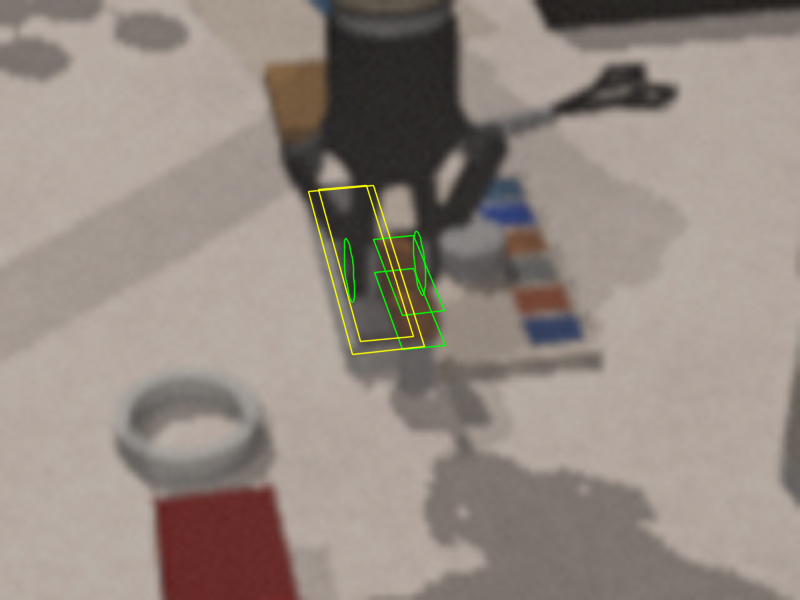

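Alignment over the strip agrees in the top view (wheel edge at 336 px against 335 predicted). Now I lower in steps, watching the force.

```bash
python3 - <<'E'
from helpers import *; from station import arm
np.set_printoptions(precision=4,suppress=True)
bx,by,ya=BRD
for z in(.052,.047,.044,.042,.041):
    P,q=tcp_for([bx,by-.080,z],0,-.13)
    arm.line_to(P,0.05,ori=q)
    f=arm.read_ft_force(); print(z,arm.read_time(),arm.read_tool_pos()-P,f,arm.read_wrist_torque())
    if f[2]>20: break
E
```

```text
0.052 15.1167 [-0.     -0.0001 -0.0002] [ 0.0208  0.1712 -2.7689] [ 0.175  -0.0275  0.0602]
0.047 15.3667 [ 0.0003 -0.      0.0001] [-0.4911 -0.4693 -2.1525] [ 0.2063 -0.0907  0.0014]
0.044 15.6167 [ 0.0003 -0.0001  0.0003] [-0.2485  0.345   1.3404] [ 0.2383 -0.0249  0.0239]
0.042 15.8667 [ 0.0003 -0.0001  0.0004] [0.322  0.8922 4.9995] [0.3815 0.0399 0.0094]
0.041 16.1167 [ 0.0003 -0.0004  0.001 ] [-2.105   0.964  10.1744] [ 0.515   0.3639 -0.0015]
```

```bash
python3 - <<'E'
from helpers import *; from station import arm, snapshot
np.set_printoptions(precision=4,suppress=True)
bx,by,ya=BRD
for y,z in((-.05,.0405),(-.02,.0405),(.04,.0405),(.088,.0405)):
    P,q=tcp_for([bx,by+y,z],0,-.13)
    arm.line_to(P,0.05,ori=q)
    f=arm.read_ft_force(); print(y,arm.read_time(),arm.read_tool_pos()-P,f,arm.read_wrist_torque())
    if f[2]>35: break
for n in("side","top"): cv2.imwrite(f"pics/{n}6.png",snapshot(n))
t=cv2.imread("pics/top6.png")[120:220,190:350]; s=cv2.imread("pics/side6.png")[130:250,260:420]
cv2.imwrite("pics/t6.png",cv2.resize(t,None,fx=5,fy=5,interpolation=2))
cv2.imwrite("pics/s6.png",cv2.resize(s,None,fx=5,fy=5,interpolation=2))
E
```

```text
-0.05 16.8667 [ 0.0005 -0.0001  0.0014] [-2.3163  0.9242 12.3916] [ 0.5935  0.3484 -0.0042]
-0.02 17.6167 [ 0.0008 -0.0001  0.0014] [-1.0515  0.5511 11.476 ] [0.633  0.3176 0.0022]
0.04 18.9667 [0.0012 0.     0.0015] [-1.9819  1.2912 11.226 ] [0.5717 0.1074 0.0122]
0.088 20.075 [0.0015 0.0002 0.0015] [-0.0038 -0.3882  9.148 ] [ 0.5954  0.0027 -0.0641]
```

View pics/t6.png

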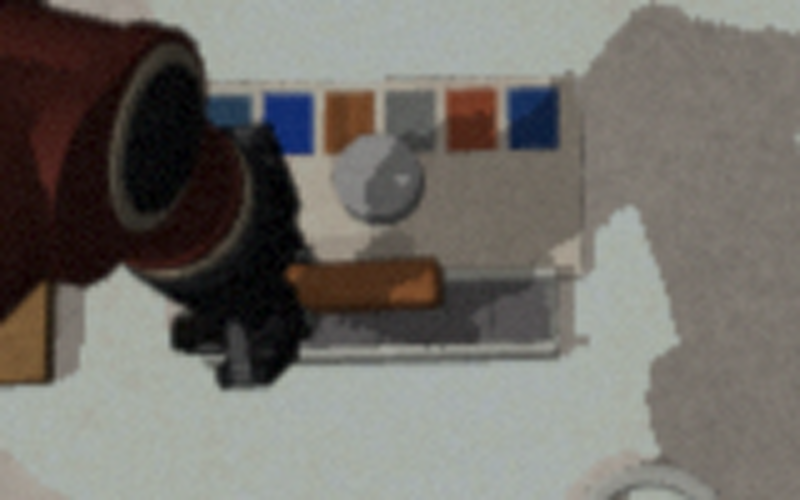

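View pics/s6.png

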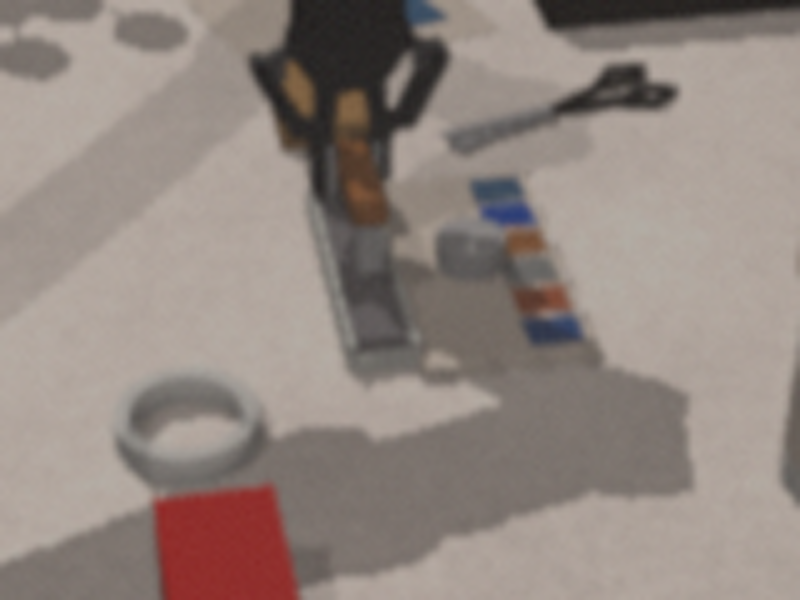

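The first pass ended with the axle at 0.042 m, so the wheels ran on the lip tops at about 14 N net. I roll back once more, slightly firmer, then lift and look.

```bash
python3 - <<'E'
from helpers import *; from station import arm, snapshot
np.set_printoptions(precision=4,suppress=True)
bx,by,ya=BRD
for y,z in((.04,.0395),(-.02,.0395),(-.088,.0395)):
    P,q=tcp_for([bx-.0008,by+y,z],0,-.13)
    arm.line_to(P,0.05,ori=q)
    f=arm.read_ft_force(); print(y,arm.read_time(),arm.read_tool_pos()-P,f,arm.read_wrist_torque())
    if f[2]>40: break
P,q=tcp_for([bx,by-.088,.08],0,-.13); arm.line_to(P,0.1,ori=q)
# travel back over the bare table where it came from
P,q=tcp_for([.5320,-.1105,.06],-.032,-.13); arm.line_to(P,0.15,ori=q)
print(arm.read_time(),arm.read_opening(),arm.read_ft_force())
for n in("side","top"): cv2.imwrite(f"pics/{n}7.png",snapshot(n))
t=cv2.imread("pics/top7.png")[120:220,210:370]; s=cv2.imread("pics/side7.png")[150:250,310:400]
cv2.imwrite("pics/t7.png",cv2.resize(t,None,fx=5,fy=5,interpolation=2))
cv2.imwrite("pics/s7.png",cv2.resize(s,None,fx=6,fy=6,interpolation=2))
E
```

```text
0.04 21.2833 [ 0.0019 -0.0006  0.0023] [-0.7769 -0.8574 14.7259] [ 0.444   0.1771 -0.0086]
-0.02 22.6333 [ 0.0016 -0.0009  0.0022] [-1.2228 -0.8279 15.7053] [0.5174 0.2279 0.0182]
-0.088 24.1417 [ 0.0012 -0.0011  0.0021] [-0.9653 -0.5611 16.0425] [0.5246 0.3951 0.0628]
26.15 0.26328976163829726 [ 0.3755  0.0978 -2.5406]
```

View pics/t7.png

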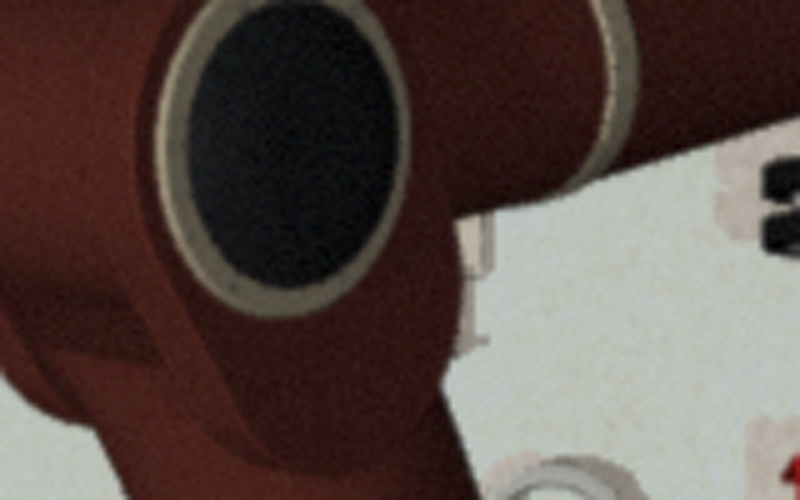

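View pics/s7.png

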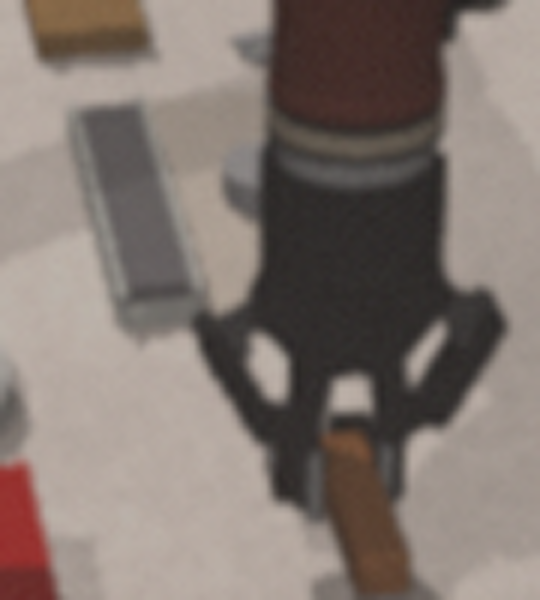

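The strip runs level with the lips in the side view (crop 85–195, 105–300), and no link stands proud. Now I set the roller down.

```bash
python3 - <<'E'
from helpers import *; from station import arm, snapshot
np.set_printoptions(precision=4,suppress=True)
P,q=tcp_for([.5320,-.1105,.032],-.032,0); arm.line_to(P,0.12,ori=q)
for z in(.025,.022,.0205,.0198):
    P,q=tcp_for([.5320,-.1105,z],-.032,0); arm.line_to(P,0.04,ori=q)
    f=arm.read_ft_force(); print(z,arm.read_tool_pos()-P,f,arm.read_wrist_torque())
    if f[2]>4: break
print(arm.read_time())
s=snapshot("side"); cv2.imwrite("pics/side8.png",s)
cv2.imwrite("pics/s8.png",cv2.resize(s[200:300,310:410],None,fx=6,fy=6,interpolation=2))
E
```

```text
0.025 [ 0.0001  0.0009 -0.0001] [ 0.1937 -0.3292 -2.4998] [-0.0466 -0.0364  0.0011]
0.022 [-0.      0.0002 -0.0001] [-0.2181 -0.306  -3.0197] [-0.0081 -0.0003 -0.0185]
0.0205 [ 0.0002 -0.0002  0.0001] [ 0.4417  0.0866 -1.8616] [-0.0395 -0.0529 -0.0464]
0.0198 [ 0.0002 -0.0002  0.0007] [-1.0006  1.8139  3.9822] [ 0.1878  0.2322 -0.0197]
27.7667
```

View pics/s8.png

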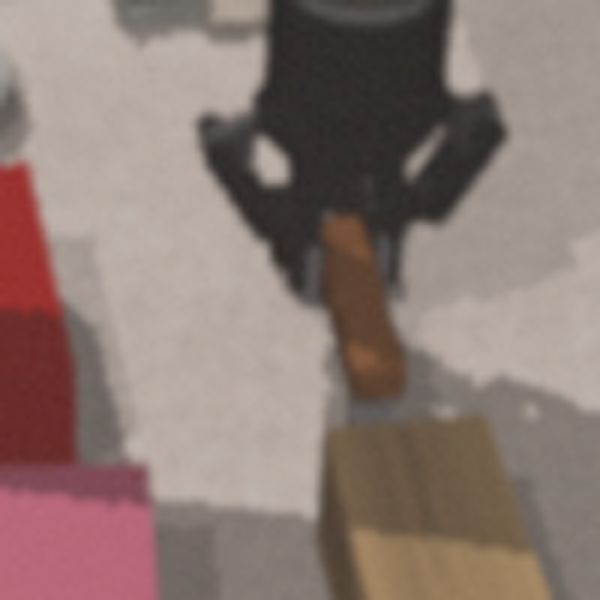

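The roller stands on the table (contact at axle 0.0205 m). I release, retreat and look at everything.

```bash
python3 - <<'E'
from helpers import *; from station import arm, snapshot, camera_info
arm.move_gripper(1.0); arm.pause(.3)
p=np.array(arm.read_tool_pos()); arm.line_to(p+[0,0,.2],0.2)
j=list(arm.read_joint_positions()); 
arm.movep([.45,-.35,.32],tool_R(-.6).as_quat())
print(arm.read_time(),arm.read_tool_pos())
for n in("side","top"): cv2.imwrite(f"pics/{n}9.png",snapshot(n))
t=cv2.imread("pics/top9.png"); s=cv2.imread("pics/side9.png")
cv2.imwrite("pics/t9b.png",cv2.resize(t[125:205,215:320],None,fx=7.5,fy=7.5,interpolation=2))
cv2.imwrite("pics/s9.png",cv2.resize(s[150:290,310:450],None,fx=4.2,fy=4.2,interpolation=2))
E
```

```text
30.7417 [ 0.45133046 -0.3483148   0.31895615]
```

View pics/top9.png

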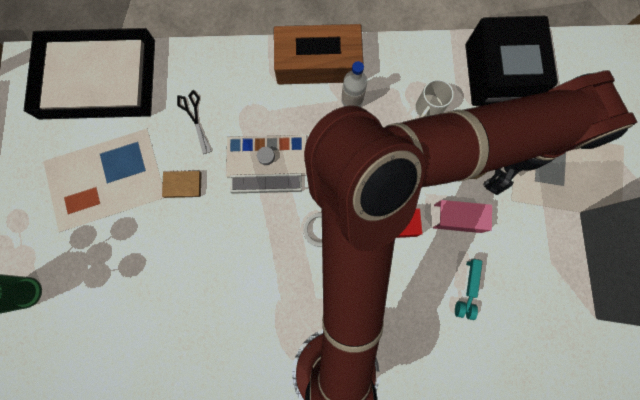

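View pics/t9b.png

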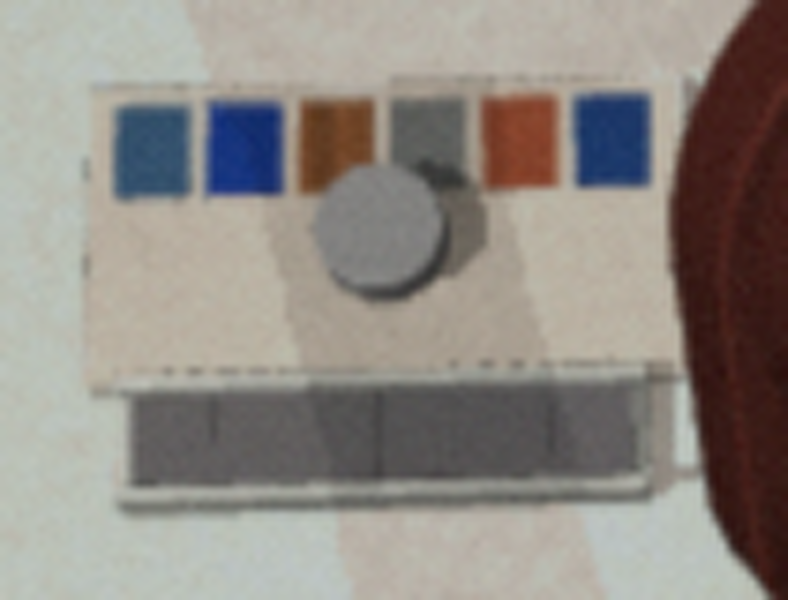

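View pics/s9.png

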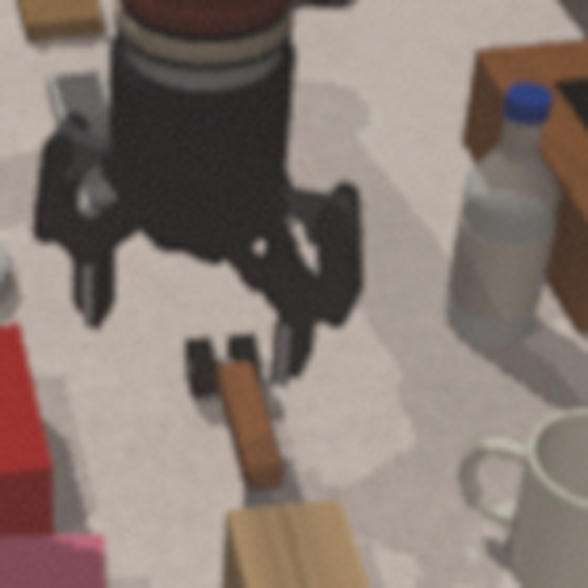

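```bash
python3 - <<'E'
from helpers import *
a=cv2.imread("pics/side0.png")[155:212,315:350]; b=cv2.imread("pics/side7.png")[155:212,315:350]
f=lambda i:cv2.resize(cv2.convertScaleAbs(i,alpha=1.4),None,fx=10,fy=10,interpolation=2)
cv2.imwrite("pics/cmp.png",np.hstack([f(a),f(b)]))
E
```

```text
(no output)
```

View pics/cmp.png

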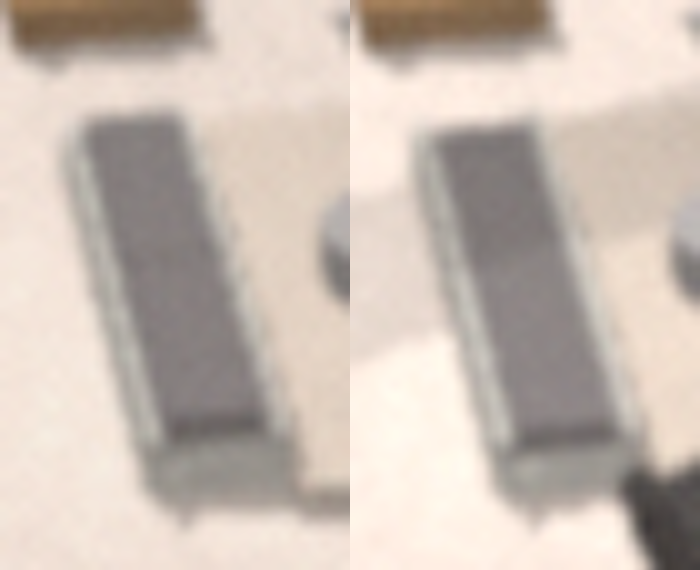

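The side-view comparison shows the strip's top dropped along its full length (far edge 118→130, near edge 412→425 in the 10x crop), and both lips are now visible evenly from end to end. The roller stands released and the other things are in place, so I hand in.

```bash
python3 - <<'E'
from station import arm, ticket
print(arm.read_time()); print(ticket.finish_job()); print(arm.read_time())
E
```

```text
30.8417
the job is handed in; nothing more can be done
None
the job is handed in; nothing more can be done
```

I drew the roller out of the plywood caddy by its wheels and let it go about 168 mm from the mouth. I then took it by the handle, tipped it about 7.5°, and rolled it along the strip and back. It now stands on the bare table, released, and the job was handed in at about 31 s of the 56 s allowed. No verdict is reported.

**Last checks:**
- **Strip:** On both passes the axle rode at about 42 mm, which puts the wheels on the lip tops, with roughly 12–18 N net pressure. The before-and-after side views show the strip dropped at both ends by a little over 1 px, about what 5 mm should give. I could not read the link depths directly. Faint seam lines between some links suggest small height differences, well within the 1.5 mm allowed as far as I can judge.
- **Roller:** It met the table at an axle height of about 20.5 mm and looked level in the last side picture. In the last top picture the arm hid it.
- **Other things:** Those in view looked unmoved. The tape roll was mostly hidden by the arm, but nothing passed close to it.
- **Disagreement:** The side camera placed things about 5 mm off from the top camera along y. I relied on the top camera and the arm's own readings.

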